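# Lock the vent cover into the housing's bayonet collar

### The job

Pick up the round vent cover that has three lugs, lower it into the round collar on the blue instrument housing so that its lugs pass through the three gaps between the hook tabs, and, pressing lightly, twist it clockwise (seen from above) until the lugs drop into the hidden locking notches. Let go of it fully seated, keep it gentle and never force it, and leave the plain lugless cover and the loose circuit board where they are.

Things in the scene. Friction and masses are not known exactly. Their poses are not given: they have to be found in the camera images.
- cover_mid (a point): vent cover to fit, grey plastic, 160 g +-30%: disc 76 mm across, 14 thick, three lugs on its rim, and an upright bar handle in the middle, 44 mm long (along x), 14 thick (along y), top 60 mm above the disc's underside, plain above 14 mm. This point: on the axis, 30 mm above the underside; z up. Starts flat on the bench, any yaw
- cover_lug (a point): middle of the vent cover's lug that points along the cover's +x, 42 mm from the axis, 6.5 mm above the disc's underside. Lugs are 10 mm wide, 5 thick, reach 46 mm from the axis, 120 degrees apart; undersides 4 mm above the disc's underside, lower edges rounded 2 mm
- blank_mid (a point): plain cover, not to be used: same disc and handle, but a full round rim 90 mm across in place of lugs; point and axes as for the vent cover
- housing: blue instrument housing, fixed, 260 (x) x 200 (y) x 60 mm high, carrying the collar and a circuit board on its top; origin in the middle of its underside
- collar_top (a point): bayonet collar, grey with bright tabs and dark inside, 108 mm across, on top of the housing. Point on its upright axis, level with the top of its rim, 85 mm above the bench; axes as the housing's. Three hook tabs, 4 mm thick, reach in from the rim to 41 mm from the axis; between them three gaps 16 mm wide let the lugs down, at +x and 120 degrees either side
- collar_gap (a point): middle of the collar's gap at its +x side, 45 mm from the axis, level with the top of the rim
- collar_ledge (a point): on the collar's axis, level with the ledge under the tabs where the lugs first land and ride, 13 mm below the rim's top; a riding cover has its mid point 13 mm above the rim's top and about 4 mm of lift. A stop allows only 6 degrees anticlockwise of the gap; another ends clockwise travel at about 82 degrees
- collar_floor (a point): on the collar's axis at its floor, 22 mm below the rim's top. Clockwise of each gap, hidden by the tab, is a 15 mm wide notch in the ledge, its middle 26 to 74 degrees past the gap's middle, another angle each time. With the lugs over the notches the cover drops 5 mm, disc on this floor, mid point 8 mm above the rim's top: locked
- board_mid (a point): loose green circuit board 90 x 70 mm with a few components, on the bench near the far side; point at its middle, 9 mm up
There are look-alikes about, which are no part of the job. What is shaped like the part that bears cover_mid but pink or red is not meant.

How it is judged (in metres and radians):
On the way:
1. the vent cover is in the collar, its lugs below the hook tabs (horizontal distance between cover_mid and collar_top below 0.006 m and z of cover_mid in the frame of collar_top below 0.0165 m), for 0.1 s.
At the end, for the whole second after the job is handed in: the vent cover sits in the collar with its lugs dropped into the notches: its point within 6 mm of the collar's axis and less than 10.5 mm above the collar's point (8 mm when fully home), tilted less than 0.05 rad, at rest and released (horizontal distance between cover_mid and collar_top below 0.006 m and z of cover_mid in the frame of collar_top below 0.0105 m and angle between cover_mid's own z axis and vertical below 0.05 rad and linear speed of cover below 0.01 m/s); the robot touches nothing.
It fails at once if the vent cover is pressed, turned or pulled against the collar or housing with more than 40 N, all contacts added up (contact force between cover and housing above 40 N).
It fails at once if the plain cover is moved more than 30 mm (distance of blank_mid from where it was at the start of the episode above 0.03 m).
It fails at once if the circuit board is moved more than 30 mm (distance of board_mid from where it was at the start of the episode above 0.03 m).
It also fails if it takes over 70 s, if anything falls off the work surface, if the arm or the gripper's body presses on something with over 40 N, if the wrist force passes 120 N, or if a joint passes its speed limit or range.

### The arm

A 6-joint arm with a two-finger parallel gripper is mounted at the origin on the work surface. World frame = base frame: x ahead of the robot, y to its left, z up, the work surface at z = 0. Lengths are in mm, angles in rad, forces in N, time in s.
With the tool pointing down it reaches from about 350 to 975 mm from the base axis. Payload 7.1 kg.
Tool frame: the origin (TCP) lies between the finger pads; the fingertips stand 14 mm ahead of it and the grasp point (between the pads) lies 5 mm behind it; z points along the fingers, y is the direction in which the jaws open and shut (so a half turn about z gives the same grasp; the last joint's range is limited). The gripper opens to 88 mm and grips with 3 to 60 N. Pads are 20 mm wide; open, the fingers measure 115 mm over their backs; the gripper's body (75 mm by 178 mm) begins 61 mm behind the grasp point.
Start: joints at [-1.227, 0.423, 1.63, -0, 1.089, -0.019], TCP at [221.825, -584.293, 236.675] pointing down, gripper open.
Joint ranges: [-3, 3], [-0.9, 2.11], [0.09, 2.58], [-1.31, 4.45], [0.11, 2.69], [-2.54, 2.54]. Speed limits (rad/s): [2.39, 2.39, 3.01, 3.14, 3.14, 3.14].

### API

Orientations are given as a rotation vector (axis times angle).
In Python, from workcell import get_obs, get_image, calibration, close_job, regions_of, place_of gives the robot as it stands.
- The arm moves only by the tool move_arm, never from a script. Its argument "deltas" is a list of rows, each a list of 5 numbers: the closure in counts, from 0 (fully open) to 255 (shut), then the shift along the tool's x, y, z in m, then the turn about the tool's z in rad. In form: [[grip, x, y, z, roll], ...]. A call has 1 to 5 rows; each row is the pose to reach, as a shift and turn from the pose commanded when the call began, along the tool's axes at that moment; what a row does not reach only later rows make up. A row lasts 1/12 s, in which the tool goes at most 41.7 mm and 7.16 degrees, less where a joint would pass 70% of its speed; a pose out of reach is approached as far as the arm can. A call with a gripper value outside its range is refused whole. The fingers move at their own pace and stop on an object; the grip force is fixed at half the most. Time passes only in rows, so rows that repeat a pose let the fingers close. It gives the time, the measured TCP pose, the force and the opening at its end, in the units of the state.
- get_obs(): the state, without advancing time (a new reading comes with each control period).
- get_image(name): name is "side" or "top"; returns the picture (384x512x3 uint8, blue, green, red); there is no depth.
- calibration(name): a dict with "intrinsics" (3x3 intrinsics, pixels), "world_to_cam" (4x4, takes a point from world to camera coordinates). Camera axes: x right, y down, z forward; pixel columns grow to the right and rows downward; lengths in mm; the calibration is good to about 2 mm. A picture is of the moment at which its call begins. calibration takes no time and is no camera call.
- close_job(): hands the job in, once; it reports no verdict.
Trained networks look in the newest picture that a camera, given by its name, has taken for a name from the list of things; names that differ only in an ending like _2 or _b are one class to them, and where a whole thing is asked for, a point or a joint stands for the part that bears it (a point fixed in the world has none). Each returns a list of dicts, best first, with "conf" (0 to 1); they miss things now and then, are a little off and sometimes report something else, mostly with a low value. They report only what shows in the picture. A call takes as long as a camera call. They do not tell look-alikes from the thing itself.
- regions_of(camera, name): "region" (384x512 bool, what is visible of it).
- place_of(camera, name): "location" ([x, y, z] in mm, in world coordinates, good to about 4 mm: a listed point, or the origin of a listed thing).
The state is a dict: "t": time; "qpos": joint angles; "qvel": joint speeds; "joint_torque": joint torques, N m; "ee_pos": TCP position; "orientation": TCP orientation; "ft_force": force on the tool from outside, world axes, zero at the start; "moment": the same for the moment, N m; "width": finger opening in mm.
Only numpy, scipy, OpenCV 4.12 (cv2) and the standard library are available. Lean on these libraries where they do the work, as an engineer would, in place of code of your own. Each camera call takes 0.05 s, during which the arm holds its last target.

## Working session

There is one attempt and no reset: what is moved stays moved. The work goes in short steps, Python scripts to look and compute and a tool call to move; the robot and the scene stay as the last step left them, time stands still between calls to the robot, and variables do not carry over. Pictures are saved under pics/ and viewed, and the job is handed in when it is done.

Besides the shell and the picture viewer there is one more tool, called after "Request:" in YAML: its name, and indented under it one key for each argument. move_arm: Moves the arm, as the interface text tells. Its arguments: {"type":"object","properties":{"deltas":{"type":"array","items":{"type":"array","items":{"type":"number"}}}},"required":["deltas"]}

```bash
ls; mkdir -p pics; python3 - <<'E'
from workcell import *
import cv2,numpy as np
np.set_printoptions(precision=2,suppress=True)
for n in("side","top"):
    cv2.imwrite(f"pics/{n}0.png",get_image(n)); c=calibration(n); print(n,c["intrinsics"],c["world_to_cam"])
print(get_obs())
for cam in("top","side"):
  for n in("cover_mid","cover_lug","blank_mid","collar_top","collar_gap","board_mid","housing"):
    print(cam,n,[(np.round(d["location"],1),round(d["conf"],2)) for d in place_of(cam,n)])
E
```

```text
pics
side [[348.32   0.   259.04]
 [  0.   348.32 193.52]
 [  0.     0.     1.  ]] [[ -0.89  -0.45   0.02 449.41]
 [ -0.27   0.5   -0.83 215.09]
 [  0.36  -0.74  -0.56 710.39]
 [  0.     0.     0.     1.  ]]
top [[385.87   0.   257.02]
 [  0.   385.87 184.51]
 [  0.     0.     1.  ]] [[  0.03  -1.     0.01 -54.08]
 [ -0.99  -0.03  -0.13 514.29]
 [  0.13  -0.01  -0.99 996.52]
 [  0.     0.     0.     1.  ]]
{'t': 0.1, 'qpos': array([-1.23,  0.42,  1.63, -0.  ,  1.09, -0.02]), 'qvel': array([-0., -0., -0., -0.,  0., -0.]), 'joint_torque': array([ -0.  , -54.56, -27.43,   0.06,   0.02,  -0.  ]), 'ee_pos': array([ 221.65, -583.86,  235.99]), 'orientation': array([-3.09, -0.57,  0.  ]), 'ft_force': array([ 0.65, -0.08,  0.24]), 'moment': array([0.02, 0.01, 0.04]), 'width': 87.563979805427}
top cover_mid [(array([ 282.8, -255. ,   28.8]), 0.87), (array([666.1, -79.8,  32.5]), 0.86), (array([433.3, -98.8,  29.9]), 0.73), (array([ 626.9, -231.6,   34.8]), 0.68)]
top cover_lug [(array([ 650.6, -117.5,    5.7]), 0.97), (array([471.3, -85.4,   5.9]), 0.83), (array([ 626. , -185.9,    7.9]), 0.7
[... 317 characters left out ...]
array([560.1, 129.2,  -3.3]), 0.71)]
side cover_mid [(array([ 628.5, -228.3,   28.9]), 0.94), (array([666.4, -79.4,  28. ]), 0.89), (array([ 282.2, -254.2,   33.9]), 0.87), (array([431.3, -99. ,  29.8]), 0.74), (array([528.9, 124.9,  82.5]), 0.21)]
side cover_lug [(array([ 307.5, -223.8,    7.2]), 0.94), (array([ 645.5, -117. ,    9.9]), 0.7), (array([474.3, -83.9,   4.6]), 0.58), (array([ 620.8, -185.9,    5.7]), 0.57)]
side blank_mid [(array([ 448.2, -248.9,   29. ]), 0.97)]
side collar_top [(array([529.4, 126.7,  86.1]), 0.72)]
side collar_gap [(array([569.8, 134.6,  83.2]), 0.87)]
side board_mid [(array([ 770.2, -195.3,    5.1]), 0.75)]
side housing [(array([563.7, 134.9,   0.7]), 0.63)]
```

View pics/top0.png

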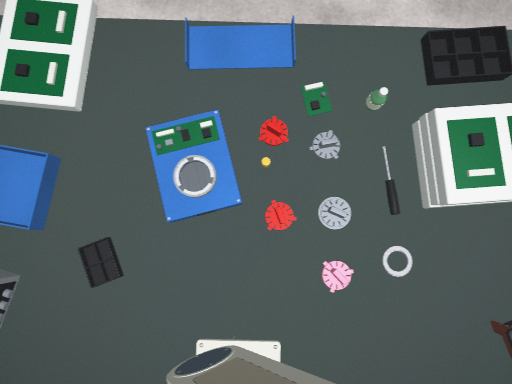

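View pics/side0.png

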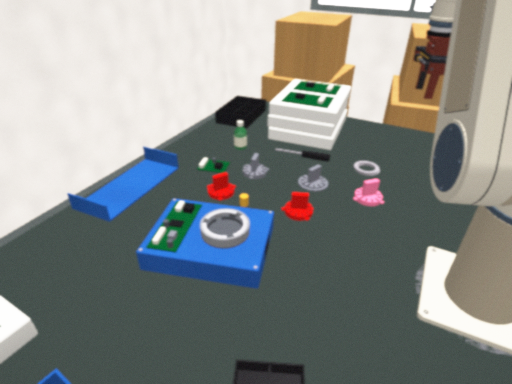

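```bash
cat > h.py <<'E'
from workcell import *
import cv2,numpy as np
np.set_printoptions(precision=2,suppress=True)
def proj(cam,p):
    c=calibration(cam);q=np.array(c["world_to_cam"])@np.append(p,1);u=np.array(c["intrinsics"])@q[:3];return u[:2]/u[2]
def back(cam,uv,z):
    c=calibration(cam);T=np.array(c["world_to_cam"]);R,t=T[:3,:3],T[:3,3]
    d=R.T@np.linalg.inv(np.array(c["intrinsics"]))@np.array([uv[0],uv[1],1.]);o=-R.T@t
    return o+d*(z-o[2])/d[2]
E
python3 - <<'E'
from h import *
t=cv2.imread("pics/top0.png");s=cv2.imread("pics/side0.png")
def crop(im,c,r=32,k=400):
    x,y=map(int,c);return cv2.resize(im[y-r:y+r,x-r:x+r],(k,k),interpolation=cv2.INTER_CUBIC)
cv2.imwrite("pics/crop1.png",np.hstack([crop(t,(326,145),28),crop(t,(195,176),28)]))
cv2.imwrite("pics/crop2.png",np.hstack([crop(s,(256,168),28),crop(s,(225,228),28)]))
E
```

```text
(no output)
```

View pics/crop1.png

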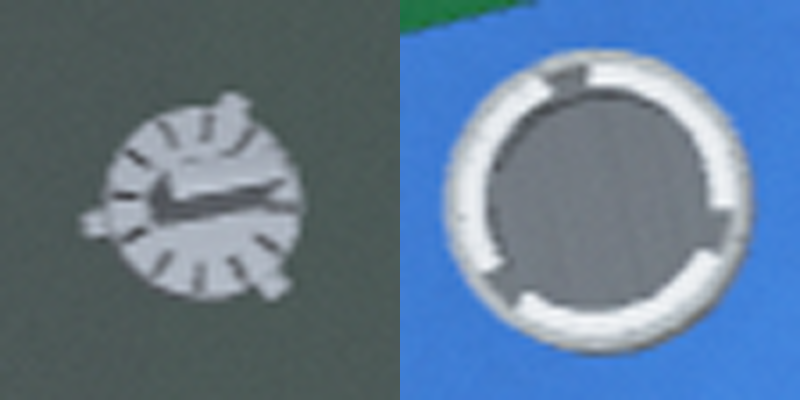

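View pics/crop2.png

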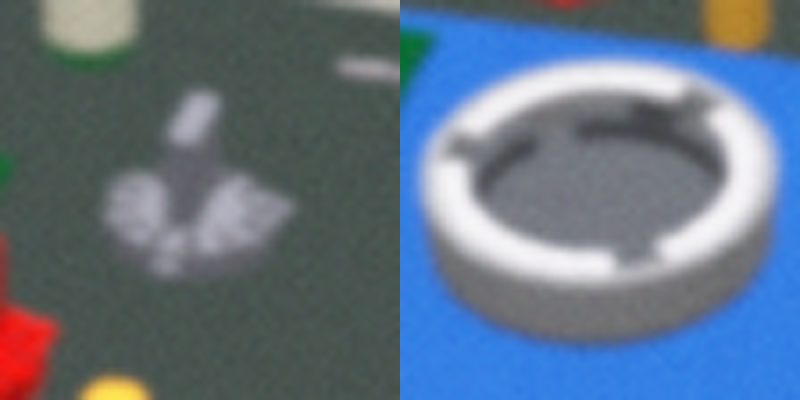

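```bash
cat >> h.py <<'E'
def rect(im,cam,c,z,half=70,s=0.5):
    n=int(2*half/s)+1
    g=np.arange(n)*s-half
    X,Y=np.meshgrid(c[0]+g,c[1]+g)   # col=x,row=y
    P=np.stack([X,Y,np.full_like(X,z),np.ones_like(X)],-1)
    k=calibration(cam);q=P@np.array(k["world_to_cam"])[:3].T;u=q@np.array(k["intrinsics"]).T
    m=(u[...,:2]/u[...,2:]).astype(np.float32)
    return cv2.remap(im,m[...,0],m[...,1],cv2.INTER_LINEAR)
def polar(im,cam,c,z,r,th):
    P=np.stack([c[0]+r*np.cos(th),c[1]+r*np.sin(th),np.full_like(th,z)],-1)
    m=np.array([proj(cam,p) for p in P.reshape(-1,3)],np.float32).reshape(th.shape+(2,))
    return cv2.remap(im,m[...,0],m[...,1],cv2.INTER_LINEAR)
E
python3 - <<'E'
from h import *
t=cv2.imread("pics/top0.png");s=cv2.imread("pics/side0.png")
a=[]
for im,cam in((t,"top"),(s,"side")):
    row=[]
    for c,z in(((528,-1),9),):pass
    for c,z in(((628,-230),9),((529.5,124),85)):
        r=rect(im,cam,c,z); r=cv2.resize(r,(300,300))
        row.append(r)
        print(r.shape)
    a.append(np.hstack(row))
cv2.imwrite("pics/rect1.png",np.vstack(a))
E
```

```text
(300, 300, 3)
(300, 300, 3)
(300, 300, 3)
(300, 300, 3)
```

View pics/rect1.png

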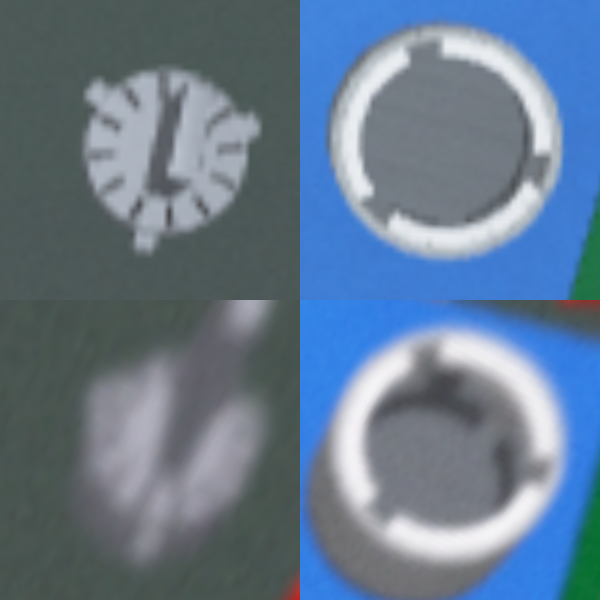

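```bash
cat >> h.py <<'E'
from scipy.optimize import minimize
_S=8
def pj(cam,P):
    k=calibration(cam);q=np.c_[P,np.ones(len(P))]@np.array(k["world_to_cam"])[:3].T;u=q@np.array(k["intrinsics"]).T
    return u[:,:2]/u[:,2:]
def circ(c,r,z):
    a=np.linspace(0,2*np.pi,72,endpoint=False);return np.c_[c[0]+r*np.cos(a),c[1]+r*np.sin(a),np.full(72,z)]
def slot(c,a,r0,r1,w,z):
    d=np.array([np.cos(a),np.sin(a)]);n=np.array([-d[1],d[0]]);c=np.array(c)
    return np.array([[*(c+d*r+n*s*w/2),z] for r,s in((r0,-1),(r1,-1),(r1,1),(r0,1))])
def fill(M,off,cam,P,v):
    p=((pj(cam,P)-off)*_S*16).round().astype(np.int32);cv2.fillPoly(M,[p],v,shift=4)
def render(kind,cam,x,off,n,zb):
    M=np.zeros((n*_S,n*_S),np.float32);c=x[:2];A=[x[2]+k*2*np.pi/3 for k in range(3)]
    if kind=="cover":
        for z in (4,9):
            for a in A: fill(M,off,cam,slot(c,a,30,46,10,zb+z),1)
        for z in (0,7,14): fill(M,off,cam,circ(c,38,zb+z),1)
    else:
        fill(M,off,cam,circ(c,x[3],85),1)
        for a in A: fill(M,off,cam,slot(c,a,30,x[4],16,85),0)
        fill(M,off,cam,circ(c,41,85),0)
    return cv2.resize(M,(n,n),interpolation=cv2.INTER_AREA)
def fit(kind,cam,im,mask,x0,zb=0,n=72):
    z0=85 if kind!="cover" else zb+8
    off=pj(cam,np.array([[x0[0],x0[1],z0]]))[0].round()-n//2
    o=off.astype(int);m=mask[o[1]:o[1]+n,o[0]:o[0]+n].astype(np.float32)
    off=off-0.0
    f=lambda x:float(((render(kind,cam,x,off-0.5,n,zb)-m)**2).sum())
    best=None
    for da in(-.2,0,.2):
        y=np.array(x0,float);y[2]+=da
        st=np.array([4,4,.15,2,2][:len(y)]);sim=np.vstack([y]+[y+np.eye(len(y))[i]*st[i] for i in range(len(y))])
        r=minimize(f,y,method="Nelder-Mead",options=dict(initial_simplex=sim,xatol=.02,fatol=.02,maxiter=400))
        if best is None or r.fun<best.fun:best=r
    return best,m,render(kind,cam,best.x,off-.5,n,zb)
E
python3 - <<'E'
from h import *
t=cv2.imread("pics/top0.png");s=cv2.imread("pics/side0.png")
for im,cam in((t,"top"),(s,"side")):
    g=im.astype(float)
    mask=np.clip((g.min(2)-150)/(225-150),0,1)
    r,m,R=fit("collar",cam,im,mask,[529.5,124,.25,52,48]);print(cam,"collar",r.x,np.degrees(r.x[2]),r.fun)
    v=[m,R]
    L=(g[...,2]-75)/(165-75);mask=np.clip(L,0,1)
    c0=back(cam,(326,145),14) if cam=="top" else np.array([628,-229,0])
    r,m,R=fit("cover",cam,im,mask,[c0[0],c0[1],1.75]);print("cover",r.x,np.degrees(r.x[2]),r.fun)
    v+=[m,R];cv2.imwrite(f"pics/fit_{cam}.png",cv2.resize(np.hstack(v)*255,(800,200)))
E
python3 -c "
import cv2,numpy as np
cv2.imwrite('pics/fit.png',np.vstack([cv2.imread('pics/fit_top.png'),cv2.imread('pics/fit_side.png')]))"
```

```text
top collar [528.15 120.83   0.29  50.35  49.62] 16.39301192897551 17.164154052734375Traceback (most recent call last):
  File "<stdin>", line 10, in <module>
  File "h.py", line 55, in fit
    r=minimize(f,y,method="Nelder-Mead",options=dict(initial_simplex=sim,xatol=.02,fatol=.02,maxiter=400))
    res = _minimize_neldermead(fun, x0, args, callback, bounds=bounds,
                               **options)
    fxr = func(xr)
    fx = function(np.copy(x), *(wrapper_args + args))
  File "h.py", line 50, in <lambda>
    f=lambda x:float(((render(kind,cam,x,off-0.5,n,zb)-m)**2).sum())
                       ~~~~~~^^^^^^^^^^^^^^^^^^^^^^^^^
  File "h.py", line 38, in render
    for a in A: fill(M,off,cam,slot(c,a,30,46,10,zb+z),1)
                ~~~~^^^^^^^^^^^^^^^^^^^^^^^^^^^^^^^^^^^^^
  File "h.py", line 33, in fill
    p=((pj(cam,P)-off)*_S*16).round().astype(np.int32);cv2.fillPoly(M,[p],v,shift=4)
        ~~^^^^^^^
  File "h.py", line 25, in pj
    k=calibration(cam);q=np.c_[P,np.ones(len(P))]@np.array(k["world_to_cam"])[:3].T;u=q@np.array(k["intrinsics"]).T
ValueError: time passes only in moves, steps and waits
[ WARN:0@0.019] global loadsave.cpp:275 findDecoder imread_('pics/fit_top.png'): can't open/read file: check file path/integrity
[ WARN:0@0.019] global loadsave.cpp:275 findDecoder imread_('pics/fit_side.png'): can't open/read file: check file path/integrity
Traceback (most recent call last):
cv2.error: OpenCV(4.12.0) :-1: error: (-5:Bad argument) in function 'imwrite'
> Overload resolution failed:
>  - img data type = object is not supported
>  - Expected Ptr<cv::UMat> for argument 'img'
```

```bash
python3 - <<'E'
s=open("h.py").read()
s=s.replace("np.set_printoptions","import functools\n_cal=calibration\ncalibration=functools.lru_cache(None)(lambda n:_cal(n))\nnp.set_printoptions",1)
open("h.py","w").write(s)
E
cat > f0.py <<'E'
from h import *
t=cv2.imread("pics/top0.png");s=cv2.imread("pics/side0.png")
vs=[]
for im,cam in((t,"top"),(s,"side")):
    g=im.astype(float)
    mask=np.clip((g.min(2)-150)/(225-150),0,1)
    r,m,R=fit("collar",cam,im,mask,[529.5,124,.25,52,48]);print(cam,"collar",r.x,np.degrees(r.x[2]),r.fun)
    v=[m,R]
    L=(g[...,2]-75)/(165-75);mask=np.clip(L,0,1)
    c0=back(cam,(326,145),14) if cam=="top" else np.array([628,-229,0])
    r,m,R=fit("cover",cam,im,mask,[c0[0],c0[1],1.75]);print("cover",r.x,np.degrees(r.x[2]),r.fun)
    v+=[m,R];vs.append(cv2.resize(np.hstack(v)*255,(800,200)))
cv2.imwrite("pics/fit.png",np.vstack(vs))
E
python3 f0.py
```

```text
top collar [528.15 120.83   0.29  50.35  49.62] 16.39301192897551 17.164154052734375
cover [ 635.69 -229.25    1.78] 102.06196456542254 89.5144271850586
side collar [529.   121.86   0.27  52.27  50.45] 15.7140464974575 24.301443099975586
cover [ 638.77 -231.83    1.77] 101.29741245008532 843.7935791015625[ WARN:0@2.036] global loadsave.cpp:1063 imwrite_ Unsupported depth image for selected encoder is fallbacked to CV_8U.
```

View pics/fit.png

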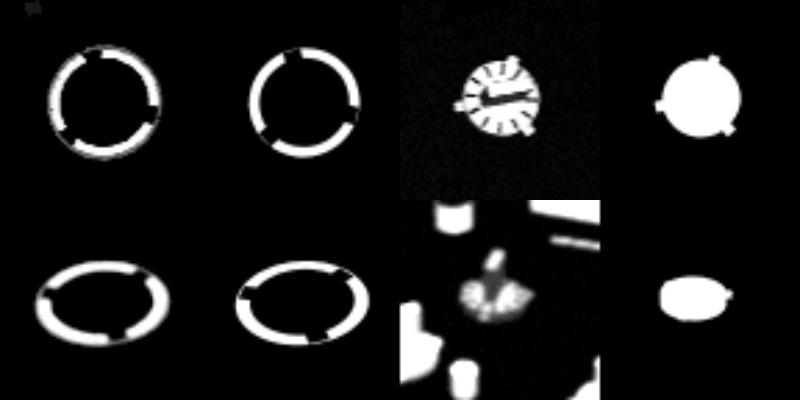

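```bash
python3 - <<'E'
from h import *
print("side handle top",back("side",(255.3,156.1),60))
print("side top of handle blob top end", back("side",(228+209*.14,140+97*.14),60),back("side",(228+178*.14,140+140*.14),60))
for c in((635.7,-229.3),(628,-230)):
  for z in(0,14,60):print(c,z,proj("side",(*c,z)),proj("top",(*c,z)))
t=cv2.imread("pics/top0.png");s=cv2.imread("pics/side0.png")
out=[]
for im,cam,o in((t,"top",(298,117)),(s,"side",(228,140))):
  for c in((635.7,-229.3),(630,-230)):
    b=cv2.resize(im[o[1]:o[1]+56,o[0]:o[0]+56],(400,400),interpolation=cv2.INTER_CUBIC)
    a=np.radians(101.8);d=np.array([np.cos(a),np.sin(a)]);n=np.array([-d[1],d[0]])
    for P in[circ(c,38,14),circ(c,38,0)]+[slot(c,a+k*2*np.pi/3,38,46,10,9) for k in range(3)]+[np.array([[*(np.array(c)+d*22*i+n*7*j),60] for i,j in((1,1),(1,-1),(-1,-1),(-1,1))])]:
        p=((pj(cam,P)-np.array(o)+.5)*400/56);cv2.polylines(b,[p.astype(np.int32)],1,(0,0,255),1)
    out.append(b)
cv2.imwrite("pics/ov.png",cv2.resize(np.vstack([np.hstack(out[:2]),np.hstack(out[2:])]),(600,600)))
E
```

```text
side handle top [ 632.34 -226.85   60.  ]
side top of handle blob top end [ 634.6  -244.58   60.  ] [ 628.39 -203.47   60.  ]
(635.7, -229.3) 0 [254.5  172.22] [325.39 145.5 ]
(635.7, -229.3) 14 [254.54 168.41] [326.33 144.33]
(635.7, -229.3) 60 [254.7  155.52] [329.6  140.25]
(628, -230) 0 [256.74 172.71] [325.63 148.2 ]
(628, -230) 14 [256.81 168.9 ] [326.57 147.06]
(628, -230) 60 [257.02 156.  ] [329.86 143.1 ]
```

View pics/ov.png

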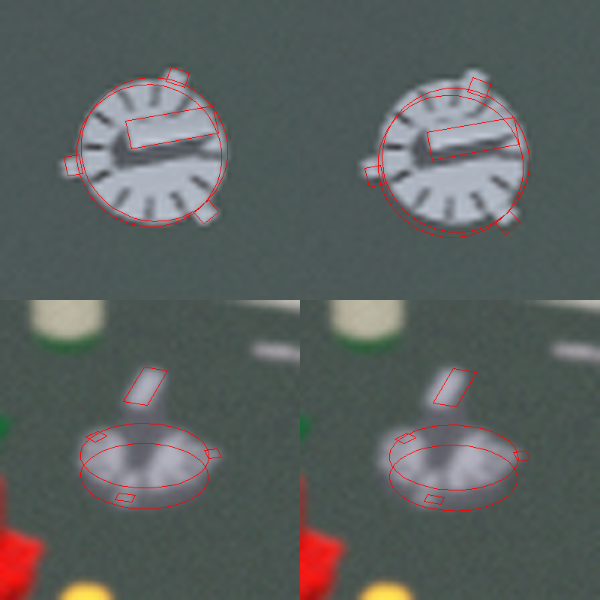

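```bash
cat > d.py <<'E'
# usage: d.py X Y Z YAWdeg [cmdx cmdy cmdz] -> delta in tool axes from measured pose
import sys
from h import *
from scipy.spatial.transform import Rotation as Ro
o=get_obs();R=Ro.from_rotvec(o["orientation"]).as_matrix()
a=list(map(float,sys.argv[1:]))
yaw=np.degrees(np.arctan2(R[1,0],R[0,0]))
d=R.T@(np.array(a[:3])-o["ee_pos"])
print("t",round(o["t"],2),"pos",o["ee_pos"],"yaw",round(yaw,2),"tilt",np.degrees(np.arccos(-R[2,2])).round(2),"F",o["ft_force"],"M",o["moment"],"w",round(o["width"],1),"q6",o["qpos"][5].round(2))
print("delta m",np.round(d/1000,4),"roll",np.round(np.radians((yaw-a[3]+180)%360-180),3))
E
python3 d.py 635 -229 200 102
```

```text
t 0.8 pos [ 221.82 -584.32  236.7 ] yaw 20.79 tilt 0.0 F [-0.12  0.33 -0.4 ] M [-0.   -0.01 -0.05] w 88.0 q6 -0.02
delta m [ 0.51 -0.19  0.04] roll -1.417
```

Request:
move_arm:
  deltas:
    - [0,0.036,-0.013,0,-0.1]
    - [0,0.072,-0.027,0,-0.2]
    - [0,0.108,-0.04,0,-0.3]
    - [0,0.144,-0.054,0,-0.4]
    - [0,0.18,-0.067,0,-0.5]

```text
t: 1.22
ee_pos: [367.3, -456.5, 236.8]
orientation: [2.851, 1.32, 0.0]
ft_force: [1.0, -1.0, 1.0]
width: 88.1
```

```bash
python3 d.py 635 -229 200 102
```

```text
t 1.22 pos [ 367.3  -456.46  236.79] yaw 49.69 tilt 0.01 F [ 0.99 -0.98  1.03] M [-0.03 -0.03 -0.05] w 88.1 q6 -0.21
delta m [0.35 0.06 0.04] roll -0.913
```

Request:
move_arm:
  deltas:
    - [0,0.035,0.006,0.004,-0.1]
    - [0,0.07,0.012,0.008,-0.2]
    - [0,0.105,0.018,0.012,-0.3]
    - [0,0.14,0.024,0.016,-0.4]
    - [0,0.175,0.03,0.02,-0.5]

```text
t: 1.63
ee_pos: [504.2, -343.0, 216.7]
orientation: [2.435, 1.985, 0.0]
ft_force: [0.1, -0.5, 0.4]
width: 87.7
```

```bash
python3 d.py 635 -229 150 102
```

```text
t 1.63 pos [ 504.18 -343.03  216.69] yaw 78.37 tilt 0.02 F [ 0.14 -0.46  0.42] M [-0.03 -0.04  0.03] w 87.7 q6 -0.41
delta m [0.14 0.11 0.07] roll -0.412
```

Request:
move_arm:
  deltas:
    - [0,0.029,0.022,0.01,-0.1]
    - [0,0.058,0.044,0.02,-0.2]
    - [0,0.087,0.066,0.03,-0.3]
    - [0,0.116,0.088,0.04,-0.4]
    - [0,0.138,0.105,0.05,-0.412]

```text
t: 2.05
ee_pos: [636.1, -228.9, 166.3]
orientation: [1.976, 2.442, 0.001]
ft_force: [-0.0, -0.5, -0.1]
width: 88.0
```

```bash
python3 d.py 635 -229 120 102
```

```text
t 2.05 pos [ 636.14 -228.9   166.28] yaw 102.05 tilt 0.04 F [-0.01 -0.48 -0.13] M [-0.09 -0.08  0.01] w 88.0 q6 -0.57
delta m [ 0.   -0.    0.05] roll 0.001
```

Request:
move_arm:
  deltas:
    - [0,0,-0.001,0.03,0]
    - [0,0,-0.001,0.06,0]
    - [0,0,-0.001,0.09,0]
    - [0,0,-0.001,0.115,0]
    - [0,0,-0.001,0.124,0]

```text
t: 2.47
ee_pos: [630.9, -230.1, 38.6]
orientation: [-1.98, -2.432, 0.003]
ft_force: [-1.9, 0.7, -0.3]
width: 87.8
```

```bash
python3 d.py 635 -229 42 102; python3 -c "
from h import *
t=get_image('top');s=get_image('side')
c=lambda im,x,y,r=40:cv2.resize(im[y-r:y+r,x-r:x+r],(400,400),interpolation=2)
cv2.imwrite('pics/g1.png',np.hstack([c(t,326,145),c(s,256,160)]))"
```

```text
t 2.47 pos [ 630.92 -230.13   38.64] yaw 101.71 tilt 0.33 F [-1.87  0.68 -0.28] M [-0.03 -0.07 -0.01] w 87.8 q6 -0.57
delta m [ 0.  0. -0.] roll -0.005
```

View pics/g1.png

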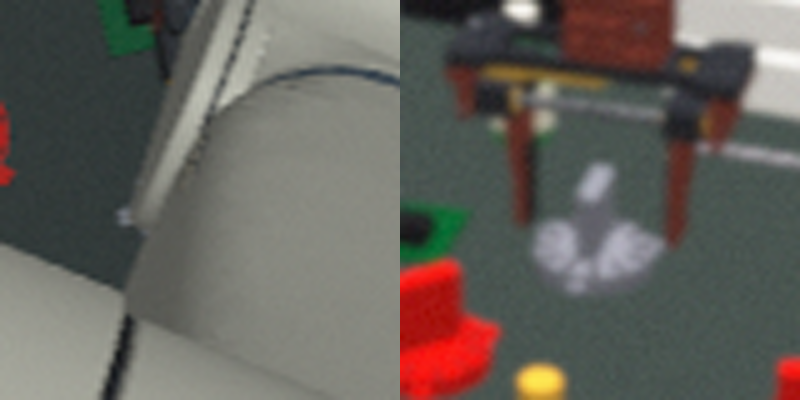

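```bash
python3 d.py 635 -229 42 102
```

```text
t 2.57 pos [ 631.91 -230.73   40.75] yaw 101.69 tilt 0.22 F [0.01 0.91 0.44] M [-0.08 -0.07 -0.02] w 87.4 q6 -0.57
delta m [ 0.  0. -0.] roll -0.005
```

Request:
move_arm:
  deltas:
    - [0,0,0,0,0]
    - [0,0,0,0,0]
    - [0,0,0,0,0]

```text
t: 2.82
ee_pos: [634.4, -231.8, 44.8]
orientation: [1.982, 2.434, 0.002]
ft_force: [-0.9, -0.3, 0.6]
width: 87.8
```

```bash
python3 d.py 635 -229 42 102
```

```text
t 2.82 pos [ 634.44 -231.78   44.75] yaw 101.68 tilt 0.19 F [-0.91 -0.34  0.6 ] M [ 0.02 -0.11 -0.02] w 87.8 q6 -0.57
delta m [0. 0. 0.] roll -0.006
```

Request:
move_arm:
  deltas:
    - [0,0.002,0,0.001,0]
    - [0,0.002,0,0.001,0]
    - [150,0.002,0,0.001,0]
    - [255,0.002,0,0.001,0]
    - [255,0.002,0,0.001,0]

```text
t: 3.23
ee_pos: [632.8, -229.3, 41.8]
orientation: [1.984, 2.436, 0.0]
ft_force: [0.9, -0.1, -0.9]
width: 71.3
```

Request:
move_arm:
  deltas:
    - [255,0,0,0,0]
    - [255,0,0,0,0]
    - [255,0,0,0,0]
    - [255,0,0,0,0]

```text
t: 3.57
ee_pos: [632.8, -229.2, 41.6]
orientation: [-1.984, -2.436, 0.0]
ft_force: [-0.2, -0.5, -0.7]
width: 44.3
```

```bash
python3 d.py 635 -229 42 102
```

```text
t 3.57 pos [ 632.76 -229.24   41.61] yaw 101.69 tilt 0.01 F [-0.23 -0.54 -0.73] M [-0.01 -0.09  0.03] w 44.3 q6 -0.57
delta m [-0.  0. -0.] roll -0.005
```

Request:
move_arm:
  deltas:
    - [255,0,0.002,0,0]
    - [255,0,0.002,0,0]
    - [255,0,0.002,0,0]
    - [255,0,0.002,0,0]
    - [255,0,0.002,0,0]

```text
t: 3.98
ee_pos: [634.6, -228.8, 41.7]
orientation: [-1.983, -2.436, 0.0]
ft_force: [0.0, -0.2, 1.0]
width: 13.5
```

Request:
move_arm:
  deltas:
    - [255,0,0,0,0]
    - [255,0,0,0,0]
    - [255,0,0,0,0]
    - [255,0,0,0,0]

```text
t: 4.32
ee_pos: [634.6, -228.8, 41.7]
orientation: [-1.984, -2.436, 0.0]
ft_force: [-1.4, -0.6, -0.4]
width: 14.0
```

```bash
python3 d.py 635 -229 42 102
```

```text
t 4.32 pos [ 634.59 -228.8    41.65] yaw 101.69 tilt 0.02 F [-1.39 -0.59 -0.43] M [0.08 0.01 0.01] w 14.0 q6 -0.57
delta m [-0.  0. -0.] roll -0.005
```

Request:
move_arm:
  deltas:
    - [255,0,0,-0.01,0]
    - [255,0,0,-0.04,0]
    - [255,0,0,-0.08,0]
    - [255,0,0,-0.12,0]
    - [255,0,0,-0.15,0]

```text
t: 4.73
ee_pos: [635.4, -229.1, 195.5]
orientation: [1.982, 2.434, 0.001]
ft_force: [1.2, 0.3, -0.8]
width: 14.1
```

```bash
python3 d.py 528.5 122 185 136.1
```

```text
t 4.73 pos [ 635.45 -229.08  195.47] yaw 101.69 tilt 0.16 F [ 1.25  0.3  -0.78] M [-0.03 -0.15  0.01] w 14.1 q6 -0.57
delta m [ 0.37 -0.03  0.01] roll -0.601
```

Request:
move_arm:
  deltas:
    - [255,0.035,-0.003,0,-0.06]
    - [255,0.07,-0.006,0,-0.12]
    - [255,0.105,-0.01,0,-0.18]
    - [255,0.14,-0.013,0,-0.24]
    - [255,0.175,-0.016,0,-0.3]

```text
t: 5.15
ee_pos: [582.8, -59.4, 192.4]
orientation: [1.594, 2.707, 0.0]
ft_force: [0.3, -0.3, -1.9]
width: 13.8
```

Request:
move_arm:
  deltas:
    - [255,0.03,0.006,0,-0.06]
    - [255,0.06,0.012,0,-0.12]
    - [255,0.09,0.018,0,-0.18]
    - [255,0.12,0.024,0,-0.24]
    - [255,0.14,0.028,0,-0.3]

```text
t: 5.57
ee_pos: [539.4, 77.6, 192.3]
orientation: [-1.17, -2.916, -0.001]
ft_force: [0.3, 0.3, -1.9]
width: 13.5
```

```bash
python3 d.py 528.5 122 185 136.1
```

```text
t 5.57 pos [539.45  77.6  192.32] yaw 136.29 tilt 0.03 F [ 0.25  0.27 -1.86] M [-0.01 -0.17 -0.02] w 13.5 q6 -0.69
delta m [0.04 0.02 0.01] roll 0.003
```

Request:
move_arm:
  deltas:
    - [255,0.015,0.01,0,0.003]
    - [255,0.03,0.019,0,0.003]
    - [255,0.0385,0.0245,0.007,0.003]
    - [255,0.0385,0.0245,0.007,0.003]
    - [255,0.0385,0.0245,0.007,0.003]

```text
t: 5.98
ee_pos: [529.5, 119.7, 184.3]
orientation: [-1.178, -2.912, 0.001]
ft_force: [0.2, 0.1, -1.3]
width: 13.5
```

```bash
python3 d.py 528.5 122 185 136.1; python3 -c "
from h import *
t=get_image('top');s=get_image('side')
cv2.imwrite('pics/top2.png',t);cv2.imwrite('pics/side2.png',s)
c=lambda im,x,y,r=50:cv2.resize(im[y-r:y+r,x-r:x+r],(400,400),interpolation=2)
cv2.imwrite('pics/g2.png',np.hstack([c(t,195,176),c(s,225,210)]))"
```

```text
t 5.98 pos [529.45 119.71 184.35] yaw 135.96 tilt 0.05 F [ 0.18  0.11 -1.26] M [ 0.03 -0.16  0.04] w 13.5 q6 -0.6
delta m [ 0.  0. -0.] roll -0.002
```

View pics/g2.png

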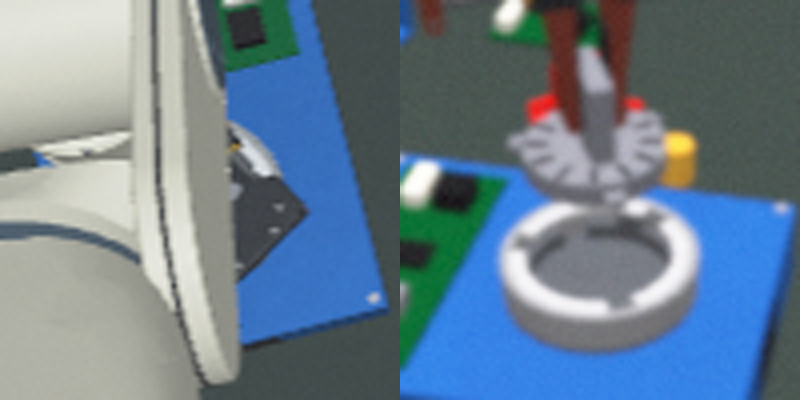

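```bash
cat > ov.py <<'E'
import sys
from h import *
# ov.py img out cx cy yaw zb
im=cv2.imread(sys.argv[1]);cx,cy,yw,zb=map(float,sys.argv[3:7])
o=np.array(list(map(int,sys.argv[7:9])) if len(sys.argv)>7 else (180,155));k=8;n=75
b=cv2.resize(im[o[1]:o[1]+n,o[0]:o[0]+n+25],None,fx=k,fy=k,interpolation=cv2.INTER_CUBIC)
raw=b.copy()
def dr(P,col):
    cv2.polylines(b,[((pj("side",P)-o+.5)*k).astype(np.int32)],True,col,1)
a=np.radians(yw);c=np.array((cx,cy));d=np.array([np.cos(a),np.sin(a)]);m=np.array([-d[1],d[0]])
dr(circ(c,38,zb+14),(0,0,255));dr(circ(c,38,zb),(0,0,255))
for i in range(3):dr(slot(c,a+i*2.0944,38,46,10,zb+9),(0,0,255));dr(slot(c,a+i*2.0944,38,46,10,zb+4),(0,200,255))
dr(np.array([[*(c+d*22*i+m*7*j),zb+60] for i,j in((1,1),(1,-1),(-1,-1),(-1,1))]),(0,0,255))
C=(529,121.9);g=np.radians(15.9)
dr(circ(C,54,85),(0,255,0));dr(circ(C,41,85),(0,255,0))
for i in range(3):dr(slot(C,g+i*2.0944,41,50,16,85),(0,255,0))
cv2.imwrite(sys.argv[2],b)
E
python3 ov.py pics/side2.png pics/ov2.png 529.4 119.7 136 142.3
```

```text
(no output)
```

View pics/ov2.png

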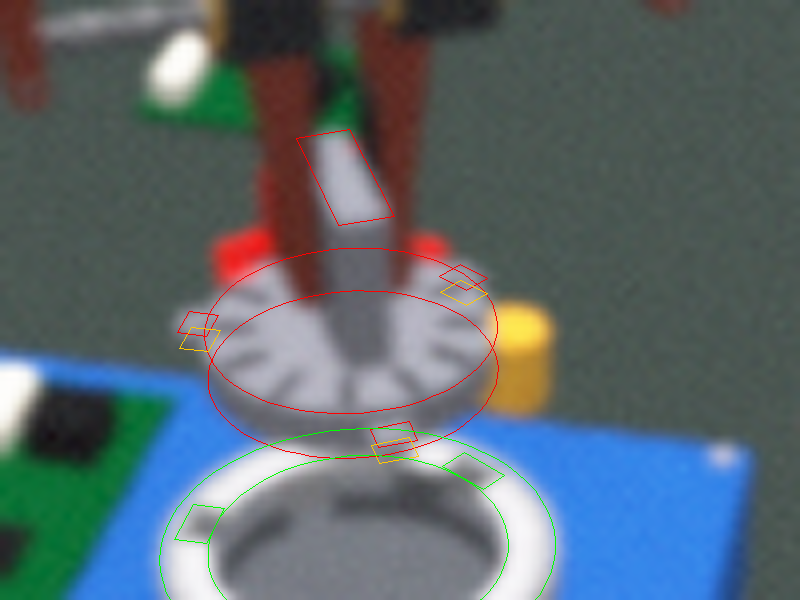

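```bash
python3 - <<'E'
from h import *
im=cv2.GaussianBlur(cv2.imread("pics/side2.png"),(0,0),0.7)
def samp(P):
    m=pj("side",P).astype(np.float32);return cv2.remap(im,m[:,0:1].copy(),m[:,1:2].copy(),cv2.INTER_LINEAR)[:,0].astype(float)
def score(c,yaw,zb):
    s=0
    a=np.radians(yaw)
    # lugs outer edges: inside vs outside
    for k in range(3):
        t=a+k*2*np.pi/3;d=np.array([np.cos(t),np.sin(t)]);n=np.array([-d[1],d[0]])
        def pts(r,w):return np.array([[*(c+d*rr+n*ww),zb+9] for rr,ww in zip(r,w)])
        e=1.6
        ww=np.linspace(-4,4,5);rr=np.linspace(40,45,4)
        s+=np.abs(samp(pts([46-e]*5,ww))-samp(pts([46+e]*5,ww))).sum()/15
        for sg in(-1,1): s+=np.abs(samp(pts(rr,[sg*(5-e)]*4))-samp(pts(rr,[sg*(5+e)]*4))).sum()/12
    th=np.linspace(0,2*np.pi,120)
    u=lambda r:np.c_[c[0]+r*np.cos(th),c[1]+r*np.sin(th),np.full(120,zb+14)]
    s+=3*np.abs(samp(u(36.4))-samp(u(39.6))).sum()/360
    return s
best=[]
for zb in(140,142,144):
 for x in np.arange(524,537,.7):
  for y in np.arange(114,127,.7):
   for yw in(133,136,139):
    best.append((score(np.array([x,y]),yw,zb),x,y,yw,zb))
best.sort(reverse=True)
for b in best[:12]:print(np.round(b,2))
E
```

```text
[222.76 530.3  120.3  136.   144.  ]
[222.07 529.6  120.3  136.   144.  ]
[221.52 529.6  121.   136.   144.  ]
[220.93 530.3  121.   136.   144.  ]
[220.57 530.3  121.   139.   144.  ]
[219.48 530.3  119.6  136.   144.  ]
[219.26 530.3  120.3  139.   144.  ]
[219.08 531.   118.2  136.   142.  ]
[219.03 531.7  118.2  136.   142.  ]
[218.64 529.6  121.   139.   144.  ]
[218.55 529.6  120.3  139.   144.  ]
[218.32 531.   120.3  139.   144.  ]
```

```bash
python3 d.py 528.2 121.1 130 136| sed 's/delta/&/'; python3 - <<'E'
import numpy as np
E
```

```text
t 6.08 pos [529.98 119.03 184.62] yaw 135.87 tilt 0.02 F [-0.3  -0.07 -1.92] M [-0.01 -0.07  0.  ] w 13.7 q6 -0.6
delta m [0.   0.   0.05] roll -0.002
```

```bash
sed -i 's#np.round(d/1000,4)#(d.round(1).tolist(),"mm")#' d.py
```

Request:
move_arm:
  deltas:
    - [255,0.0027,0,0.015,0]
    - [255,0.0027,0,0.03,0]
    - [255,0.0027,0,0.042,0]
    - [255,0.0027,0,0.048,0]
    - [255,0.0027,0,0.05,0]

```text
t: 6.5
ee_pos: [527.4, 120.9, 133.5]
orientation: [-1.18, -2.91, 0.002]
ft_force: [0.2, -0.1, -1.7]
width: 13.8
```

Request:
move_arm:
  deltas:
    - [255,0,0,0,0]
    - [255,0,0,0,0]
    - [255,0,0,0,0]
    - [255,0,0,0,0]

```text
t: 6.83
ee_pos: [528.3, 121.7, 135.3]
orientation: [1.179, 2.911, 0.001]
ft_force: [0.7, 0.6, -1.8]
width: 14.1
```

```bash
python3 d.py 528.2 121.1 130 136; python3 -c "
from h import *
cv2.imwrite('pics/side3.png',get_image('side'))"; python3 ov.py pics/side3.png pics/ov3.png 529 121.7 136 93.7
```

```text
t 6.83 pos [528.33 121.72 135.33] yaw 135.89 tilt 0.07 F [ 0.71  0.64 -1.81] M [-0.04 -0.13  0.03] w 14.1 q6 -0.6
delta m ([-0.3, -0.5, 5.3], 'mm') roll -0.002
```

View pics/ov3.png

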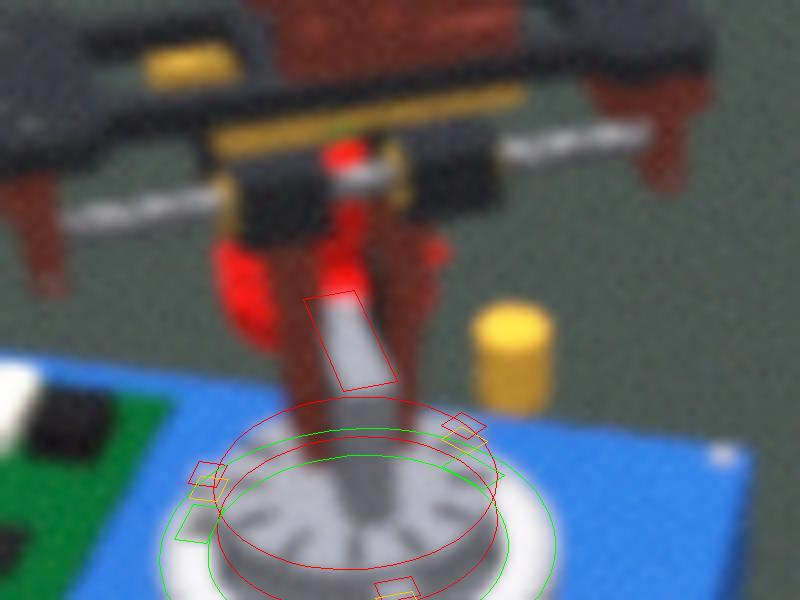

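```bash
python3 -c "
import cv2,numpy as np
im=cv2.imread('pics/side3.png')
cv2.imwrite('pics/r3.png',cv2.resize(im[195:255,190:270],None,fx=10,fy=10,interpolation=2))"; python3 ov.py pics/side3.png pics/ov3.png 529 122 136 93.7 180 190
```

```text
(no output)
```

View pics/r3.png

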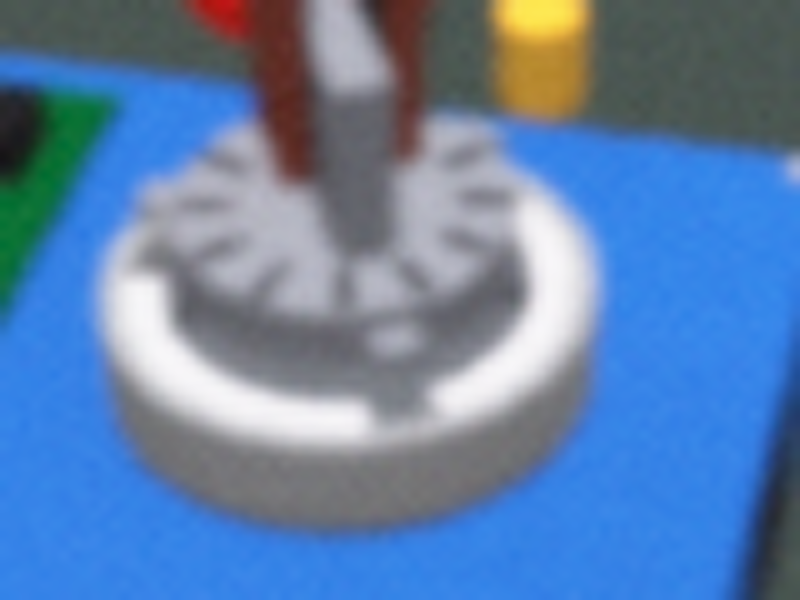

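View pics/ov3.png

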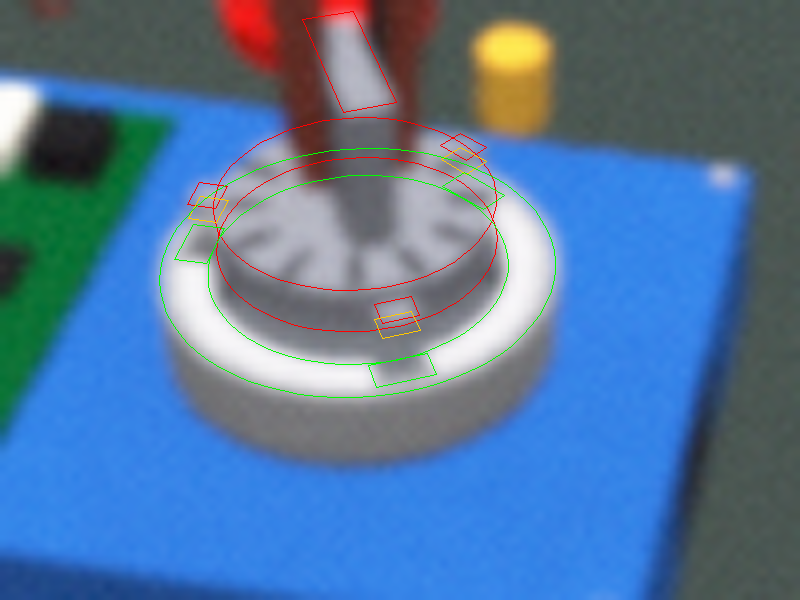

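Request:
move_arm:
  deltas:
    - [255,0,-0.0005,0.003,0]
    - [255,0,-0.0005,0.006,0]
    - [255,0,-0.0005,0.009,0]
    - [255,0,-0.0005,0.011,0]
    - [255,0,-0.0005,0.013,0]

```text
t: 7.3
ee_pos: [527.3, 121.3, 121.3]
orientation: [-1.179, -2.911, 0.0]
ft_force: [-0.0, 0.3, -2.1]
width: 13.9
```

Request:
move_arm:
  deltas:
    - [255,0,0,0.001,0]
    - [255,0,0,0.002,0]
    - [255,0,0,0.003,0]
    - [255,0,0,0.004,0]
    - [255,0,0,0.004,0]

```text
t: 7.72
ee_pos: [527.4, 121.3, 117.5]
orientation: [-1.18, -2.912, 0.0]
ft_force: [-0.0, 0.3, -0.9]
width: 13.7
```

```bash
python3 d.py 528.2 121.4 110 136
```

```text
t 7.72 pos [527.45 121.27 117.52] yaw 135.89 tilt 0.01 F [-0.04  0.26 -0.94] M [ 0.01 -0.15 -0.02] w 13.7 q6 -0.6
delta m ([-0.5, 0.6, 7.5], 'mm') roll -0.002
```

Request:
move_arm:
  deltas:
    - [255,0,0.0003,0.001,0]
    - [255,0,0.0003,0.002,0]
    - [255,0,0.0003,0.003,0]
    - [255,0,0.0003,0.004,0]
    - [255,0,0.0003,0.005,0]

```text
t: 8.13
ee_pos: [527.7, 121.5, 112.6]
orientation: [-1.179, -2.912, 0.0]
ft_force: [0.1, 0.0, -2.1]
width: 14.1
```

Request:
move_arm:
  deltas:
    - [255,0,0,0.0005,0]
    - [255,0,0,0.001,0]
    - [255,0,0,0.0015,0]
    - [255,0,0,0.0015,0]

```text
t: 8.47
ee_pos: [527.7, 121.5, 111.1]
orientation: [-1.18, -2.912, 0.0]
ft_force: [0.6, -0.5, -1.1]
width: 13.9
```

```bash
python3 d.py 528.2 121.4 110 136; python3 -c "
from h import *
im=get_image('side');cv2.imwrite('pics/side4.png',im)
cv2.imwrite('pics/r4.png',cv2.resize(im[195:255,190:270],None,fx=10,fy=10,interpolation=2))"
```

```text
t 8.47 pos [527.7  121.49 111.09] yaw 135.89 tilt 0.0 F [ 0.63 -0.49 -1.05] M [ 0.01 -0.12  0.02] w 13.9 q6 -0.6
delta m ([-0.4, 0.3, 1.1], 'mm') roll -0.002
```

View pics/r4.png

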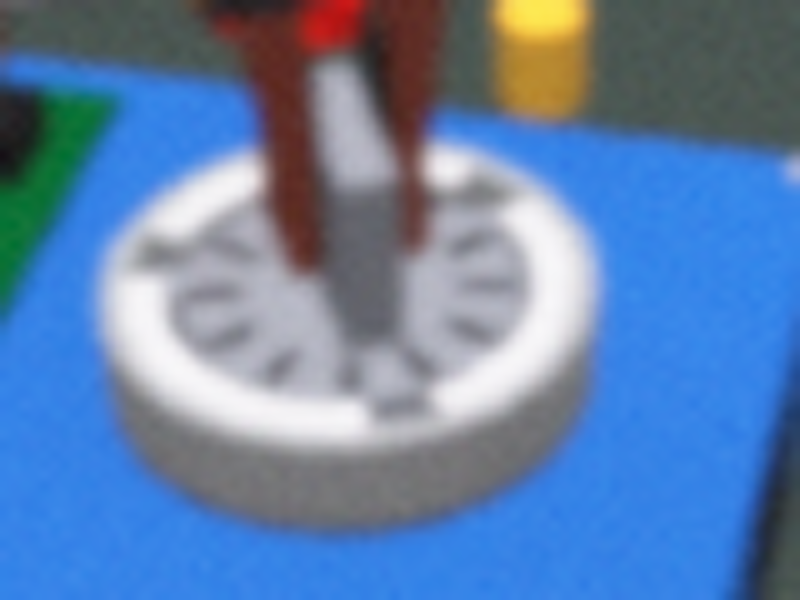

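Request:
move_arm:
  deltas:
    - [255,0,0,0.0004,0]
    - [255,0,0,0.0008,0]
    - [255,0,0,0.0012,0]
    - [255,0,0,0.0012,0]

```text
t: 8.85
ee_pos: [527.7, 121.5, 109.9]
orientation: [-1.179, -2.912, 0.0]
ft_force: [0.7, 0.8, -2.0]
width: 14.0
```

```bash
python3 d.py 528.2 121.4 110 136
```

```text
t 8.85 pos [527.66 121.5  109.92] yaw 135.9 tilt 0.01 F [ 0.75  0.85 -1.99] M [-0.02 -0.11  0.03] w 14.0 q6 -0.6
delta m ([-0.5, 0.3, -0.1], 'mm') roll -0.002
```

Request:
move_arm:
  deltas:
    - [255,0,0,0.0004,0]
    - [255,0,0,0.0008,0]
    - [255,0,0,0.0008,0]

```text
t: 9.1
ee_pos: [527.8, 121.5, 109.5]
orientation: [1.18, 2.912, 0.0]
ft_force: [-1.1, -0.2, 3.8]
width: 13.9
```

Request:
move_arm:
  deltas:
    - [255,0,0,0.0004,0]
    - [255,0,0,0.0008,0]
    - [255,0,0,0.0008,0]

```text
t: 9.35
ee_pos: [527.8, 121.5, 109.5]
orientation: [1.179, 2.912, 0.0]
ft_force: [-4.0, -1.5, 11.2]
width: 13.7
```

Request:
move_arm:
  deltas:
    - [255,0.0001,-0.0003,-0.0002,0.04]
    - [255,0.0001,-0.0003,-0.0002,0.08]
    - [255,0.0001,-0.0003,-0.0002,0.12]
    - [255,0.0001,-0.0003,-0.0002,0.16]

```text
t: 9.68
ee_pos: [528.3, 121.4, 109.5]
orientation: [1.41, 2.806, 0.002]
ft_force: [0.5, -1.0, 7.4]
width: 13.9
```

```bash
python3 d.py 528.2 121.4 110 136
```

```text
t 9.68 pos [528.3  121.43 109.5 ] yaw 126.64 tilt 0.11 F [ 0.5  -0.99  7.45] M [-0.12  0.11  0.18] w 13.9 q6 -0.44
delta m ([0.0, -0.1, -0.5], 'mm') roll -0.163
```

Request:
move_arm:
  deltas:
    - [255,0,0,0,0.04]
    - [255,0,0,0,0.08]
    - [255,0,0,0,0.12]
    - [255,0,0,0,0.16]

```text
t: 10.02
ee_pos: [528.4, 121.5, 109.5]
orientation: [1.629, 2.684, 0.002]
ft_force: [-0.7, -1.6, 6.3]
width: 13.5
```

```bash
python3 d.py 528.2 121.4 110 136
```

```text
t 10.02 pos [528.37 121.48 109.49] yaw 117.48 tilt 0.12 F [-0.65 -1.63  6.32] M [-0.06  0.13  0.23] w 13.5 q6 -0.28
delta m ([0.0, -0.2, -0.5], 'mm') roll -0.323
```

Request:
move_arm:
  deltas:
    - [255,0,0,0,0.03]
    - [255,0,0,0,0.05]

```text
t: 10.18
ee_pos: [528.4, 121.5, 109.5]
orientation: [1.696, 2.643, 0.002]
ft_force: [0.1, -0.8, 6.8]
width: 13.7
```

```bash
python3 d.py 528.2 121.4 110 136
```

```text
t 10.18 pos [528.36 121.46 109.49] yaw 114.63 tilt 0.12 F [ 0.09 -0.78  6.76] M [-0.12  0.16  0.2 ] w 13.7 q6 -0.23
delta m ([0.0, -0.2, -0.5], 'mm') roll -0.373
```

Riding well at ~8 N. Now in 2.3° steps, watching Fz.

Request:
move_arm:
  deltas:
    - [255,0,0,0,0.03]
    - [255,0,0,0,0.05]

```text
t: 10.35
ee_pos: [528.4, 121.5, 109.5]
orientation: [1.761, 2.6, 0.002]
ft_force: [0.8, 0.0, 6.9]
width: 14.1
```

Request:
move_arm:
  deltas:
    - [255,0,0,0,0.03]
    - [255,0,0,0,0.05]

```text
t: 10.52
ee_pos: [528.4, 121.5, 109.5]
orientation: [1.825, 2.555, 0.002]
ft_force: [0.3, 0.3, 6.7]
width: 14.0
```

Request:
move_arm:
  deltas:
    - [255,0,0,0,0.03]
    - [255,0,0,0,0.05]

```text
t: 10.68
ee_pos: [528.4, 121.5, 109.5]
orientation: [1.889, 2.509, 0.002]
ft_force: [-0.4, -0.1, 6.4]
width: 13.7
```

Request:
move_arm:
  deltas:
    - [255,0,0,0,0.03]
    - [255,0,0,0,0.05]

```text
t: 10.85
ee_pos: [528.4, 121.5, 109.5]
orientation: [1.951, 2.461, 0.002]
ft_force: [-0.2, -0.4, 6.8]
width: 13.9
```

Request:
move_arm:
  deltas:
    - [255,0,0,0,0.03]
    - [255,0,0,0,0.05]

```text
t: 11.02
ee_pos: [528.4, 121.5, 109.5]
orientation: [2.012, 2.411, 0.002]
ft_force: [0.7, -1.5, 6.5]
width: 14.0
```

Request:
move_arm:
  deltas:
    - [255,0,0,0,0.03]
    - [255,0,0,0,0.05]

```text
t: 11.18
ee_pos: [528.4, 121.5, 109.5]
orientation: [2.072, 2.36, 0.003]
ft_force: [-0.5, -0.3, 6.8]
width: 14.2
```

Request:
move_arm:
  deltas:
    - [255,0,0,0,0.03]
    - [255,0,0,0,0.05]

```text
t: 11.35
ee_pos: [528.4, 121.5, 109.5]
orientation: [2.13, 2.307, 0.003]
ft_force: [0.9, 0.1, 6.4]
width: 14.0
```

Request:
move_arm:
  deltas:
    - [255,0,0,0,0.03]
    - [255,0,0,0,0.05]

```text
t: 11.52
ee_pos: [528.5, 121.6, 109.5]
orientation: [2.187, 2.253, 0.003]
ft_force: [0.0, 0.8, 5.2]
width: 13.7
```

Request:
move_arm:
  deltas:
    - [255,0,0,0,0.02]
    - [255,0,0,0,0.04]

```text
t: 11.68
ee_pos: [528.6, 121.6, 109.4]
orientation: [2.231, 2.21, 0.003]
ft_force: [0.8, 0.2, 5.4]
width: 13.8
```

```bash
python3 d.py 528.2 121.4 110 136
```

```text
t 11.68 pos [528.55 121.59 109.37] yaw 89.44 tilt 0.15 F [0.81 0.24 5.41] M [-0.06 -0.19  0.18] w 13.8 q6 0.21
delta m ([-0.2, -0.3, -0.6], 'mm') roll -0.813
```

Request:
move_arm:
  deltas:
    - [255,0,0,0,0.02]
    - [255,0,0,0,0.035]

```text
t: 11.85
ee_pos: [528.6, 121.8, 109.2]
orientation: [2.27, 2.17, 0.004]
ft_force: [0.7, 3.1, 5.0]
width: 13.7
```

```bash
python3 d.py 528.2 121.4 110 136
```

```text
t 11.85 pos [528.59 121.78 109.22] yaw 87.4 tilt 0.16 F [0.69 3.12 4.96] M [ 0.39 -0.57  0.11] w 13.7 q6 0.25
delta m ([-0.4, -0.4, -0.8], 'mm') roll -0.848
```

Request:
move_arm:
  deltas:
    - [255,0,0,0,0.015]
    - [255,0,0,0,0.025]

```text
t: 12.02
ee_pos: [528.4, 121.8, 109.1]
orientation: [2.297, 2.142, 0.004]
ft_force: [0.8, 1.7, 5.2]
width: 13.6
```

```bash
python3 d.py 528.2 121.4 110 136
```

```text
t 12.02 pos [528.43 121.84 109.1 ] yaw 85.99 tilt 0.14 F [0.84 1.71 5.16] M [ 0.46 -0.56  0.15] w 13.6 q6 0.27
delta m ([-0.5, -0.2, -0.9], 'mm') roll -0.873
```

Request:
move_arm:
  deltas:
    - [255,0,0,0.0002,0.015]
    - [255,0,0,0.0004,0.02]

```text
t: 12.18
ee_pos: [528.4, 121.9, 108.8]
orientation: [2.319, 2.119, 0.003]
ft_force: [1.1, 3.2, 8.0]
width: 14.1
```

```bash
python3 d.py 528.2 121.4 110 136
```

```text
t 12.18 pos [528.36 121.88 108.78] yaw 84.84 tilt 0.13 F [1.12 3.17 8.05] M [ 0.34 -0.45  0.19] w 14.1 q6 0.29
delta m ([-0.5, -0.1, -1.2], 'mm') roll -0.893
```

Request:
move_arm:
  deltas:
    - [255,0,0,0,0.01]
    - [255,0,0,0,0.02]

```text
t: 12.35
ee_pos: [526.6, 121.2, 107.7]
orientation: [-2.34, -2.095, 0.002]
ft_force: [-0.5, 0.4, -2.2]
width: 13.8
```

```bash
python3 d.py 528.2 121.4 110 136
```

```text
t 12.35 pos [526.63 121.16 107.67] yaw 83.69 tilt 0.1 F [-0.55  0.42 -2.24] M [-0.06 -0.05 -0.01] w 13.8 q6 0.31
delta m ([0.4, 1.5, -2.3], 'mm') roll -0.913
```

Request:
move_arm:
  deltas:
    - [255,0.0002,0.0005,0.0005,0.005]
    - [255,0.0004,0.001,0.001,0.01]
    - [255,0.0004,0.001,0.0015,0.01]
    - [255,0.0004,0.001,0.0015,0.01]

```text
t: 12.68
ee_pos: [527.7, 121.3, 106.1]
orientation: [-2.349, -2.085, 0.003]
ft_force: [-0.7, -1.9, -2.0]
width: 13.9
```

```bash
python3 d.py 528.2 121.4 104.5 136
```

```text
t 12.68 pos [527.69 121.28 106.1 ] yaw 83.17 tilt 0.11 F [-0.68 -1.86 -2.02] M [-0.35  0.21 -0.07] w 13.9 q6 0.32
delta m ([0.2, 0.5, 1.6], 'mm') roll -0.922
```

Sinking freely into the notch. Continue to the floor.

Request:
move_arm:
  deltas:
    - [255,0,0,0.0004,0]
    - [255,0,0,0.0008,0]
    - [255,0,0,0.0012,0]
    - [255,0,0,0.0014,0]

```text
t: 13.02
ee_pos: [528.0, 121.4, 105.1]
orientation: [-2.349, -2.085, 0.002]
ft_force: [-3.1, -2.9, -0.4]
width: 14.4
```

```bash
python3 d.py 528.2 121.4 104.5 136
```

```text
t 13.02 pos [527.97 121.37 105.14] yaw 83.18 tilt 0.07 F [-3.14 -2.9  -0.43] M [-0.73  0.51 -0.21] w 14.4 q6 0.32
delta m ([0.1, 0.2, 0.6], 'mm') roll -0.922
```

Request:
move_arm:
  deltas:
    - [255,-0.0003,-0.0003,0,0.008]
    - [255,-0.0003,-0.0003,0.0003,0.01]
    - [255,-0.0003,-0.0003,0.0007,0.01]
    - [255,-0.0003,-0.0003,0.0007,0.01]

```text
t: 13.35
ee_pos: [528.2, 121.4, 104.6]
orientation: [2.36, 2.074, 0.0]
ft_force: [-0.9, -1.4, -0.7]
width: 14.3
```

```bash
python3 d.py 528.2 121.4 104.5 136
```

```text
t 13.35 pos [528.23 121.4  104.62] yaw 82.61 tilt 0.01 F [-0.91 -1.36 -0.71] M [-0.44  0.3  -0.11] w 14.3 q6 0.33
delta m ([-0.0, -0.0, 0.1], 'mm') roll -0.932
```

Request:
move_arm:
  deltas:
    - [255,-0.0001,-0.0001,0.0003,0.005]
    - [255,-0.0001,-0.0001,0.0006,0.005]
    - [255,-0.0001,-0.0001,0.0006,0.005]

```text
t: 13.6
ee_pos: [528.2, 121.4, 104.6]
orientation: [2.365, 2.068, 0.001]
ft_force: [-4.0, -1.4, 6.4]
width: 14.0
```

```bash
python3 d.py 528.2 121.4 104.5 136; python3 -c "
from h import *
im=get_image('side');cv2.imwrite('pics/side5.png',im)
cv2.imwrite('pics/r5.png',cv2.resize(im[195:255,190:270],None,fx=10,fy=10,interpolation=2))"
```

```text
t 13.6 pos [528.24 121.35 104.58] yaw 82.32 tilt 0.03 F [-4.   -1.37  6.39] M [-0.37  0.65  0.05] w 14.0 q6 0.34
delta m ([0.0, -0.0, 0.1], 'mm') roll -0.937
```

View pics/r5.png

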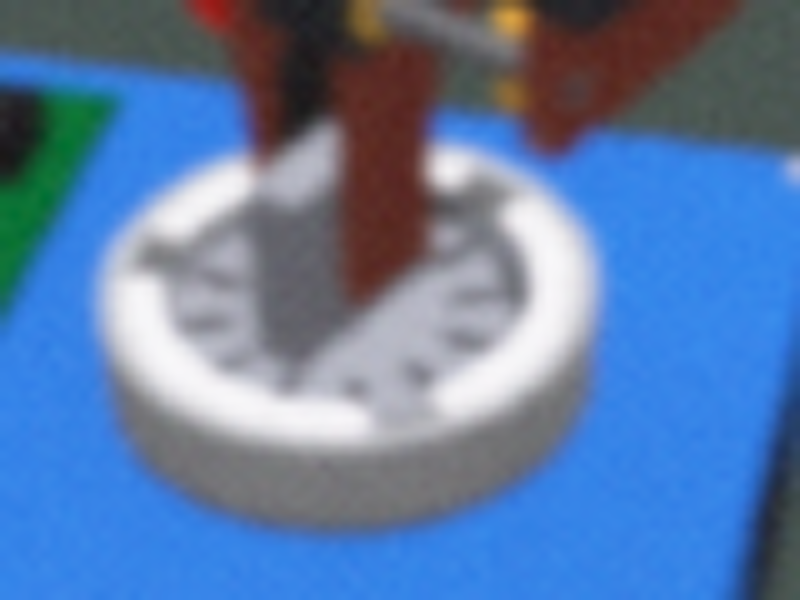

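Request:
move_arm:
  deltas:
    - [255,-0.0001,-0.0003,-0.0005,0]
    - [255,-0.0001,-0.0003,-0.0005,0]
    - [140,-0.0001,-0.0003,-0.0005,0]
    - [140,-0.0001,-0.0003,-0.0005,0]
    - [140,-0.0001,-0.0003,-0.0005,0]

```text
t: 14.07
ee_pos: [528.3, 121.5, 104.6]
orientation: [2.365, 2.067, 0.002]
ft_force: [-0.3, 0.4, 0.2]
width: 30.6
```

Request:
move_arm:
  deltas:
    - [140,0,0,0,0]
    - [140,0,0,0,0]
    - [140,0,0,0,0]
    - [140,0,0,0,0]

```text
t: 14.4
ee_pos: [527.8, 121.3, 104.5]
orientation: [2.365, 2.068, 0.0]
ft_force: [1.0, -0.3, -0.1]
width: 39.6
```

```bash
python3 d.py 528.2 121.4 104.5 136
```

```text
t 14.4 pos [527.79 121.27 104.5 ] yaw 82.32 tilt 0.01 F [ 0.95 -0.27 -0.06] M [ 0.02 -0.05 -0.03] w 39.6 q6 0.34
delta m ([0.2, 0.4, -0.0], 'mm') roll -0.937
```

Released. Retract straight up, then aside for a clear look.

Request:
move_arm:
  deltas:
    - [140,0,0,-0.01,0]
    - [140,0,0,-0.03,0]
    - [140,0,0,-0.06,0]
    - [140,0,0,-0.09,0]
    - [140,0,0,-0.12,0]

```text
t: 14.82
ee_pos: [527.4, 121.2, 226.4]
orientation: [-2.365, -2.068, 0.0]
ft_force: [0.1, -0.1, 0.3]
width: 39.6
```

Request:
move_arm:
  deltas:
    - [140,-0.035,0,-0.01,0]
    - [140,-0.07,0,-0.01,0]
    - [140,-0.105,0,-0.01,0]
    - [140,-0.14,0,-0.01,0]
    - [140,-0.175,0,-0.01,0]

```text
t: 15.23
ee_pos: [503.9, -53.6, 235.6]
orientation: [2.364, 2.068, 0.001]
ft_force: [-0.2, 0.3, 0.6]
width: 39.7
```

Request:
move_arm:
  deltas:
    - [140,-0.02,0,0,0]
    - [140,-0.04,0,0,0]
    - [140,-0.05,0,0,0]
    - [140,-0.05,0,0,0]
    - [140,-0.05,0,0,0]

```text
t: 15.65
ee_pos: [497.7, -101.6, 234.8]
orientation: [2.366, 2.066, 0.001]
ft_force: [0.1, -0.4, -0.7]
width: 39.5
```

```bash
python3 d.py 528.2 121.4 104.5 136; python3 -c "
from h import *
im=get_image('side');t=get_image('top');cv2.imwrite('pics/side6.png',im);cv2.imwrite('pics/top6.png',t)
cv2.imwrite('pics/r6.png',np.hstack([cv2.resize(im[195:255,190:260],(400,340),interpolation=2),cv2.resize(t[146:206,160:230],(400,340),interpolation=2)]))
for n in('cover_mid','blank_mid','board_mid'):
  for c in('top','side'):print(c,n,[(np.round(d['location'],1),round(d['conf'],2)) for d in place_of(c,n)])"; python3 ov.py pics/side6.png pics/ov6.png 528.8 121.7 82.3 63 180 180
```

```text
t 15.65 pos [ 497.7  -101.64  234.83] yaw 82.26 tilt 0.03 F [ 0.13 -0.39 -0.67] M [-0.1  -0.08 -0.01] w 39.5 q6 -0.09
delta m ([225.1, 0.1, 130.4], 'mm') roll -0.938
top cover_mid [(array([526.9, 123.8,  94.8]), 0.6), (array([ 280.3, -255.5,   30.3]), 0.59), (array([666.8, -78.3,  29.6]), 0.54)]
side cover_mid [(array([668.4, -81.3,  27.6]), 0.91), (array([ 285.6, -255.6,   33.6]), 0.9), (array([432.7, -99.7,  29.8]), 0.82), (array([524.7, 125.3,  90.4]), 0.66), (array([ 450.4, -248. ,   27.3]), 0.62)]
top blank_mid [(array([528.9, 122.1,  88.3]), 0.74)]
side blank_mid [(array([ 450.1, -246.8,   29.1]), 0.67)]
top board_mid [(array([ 770.9, -204.5,    6.9]), 0.58)]
side board_mid [(array([ 765.9, -197.3,    7. ]), 0.88)]
```

View pics/r6.png

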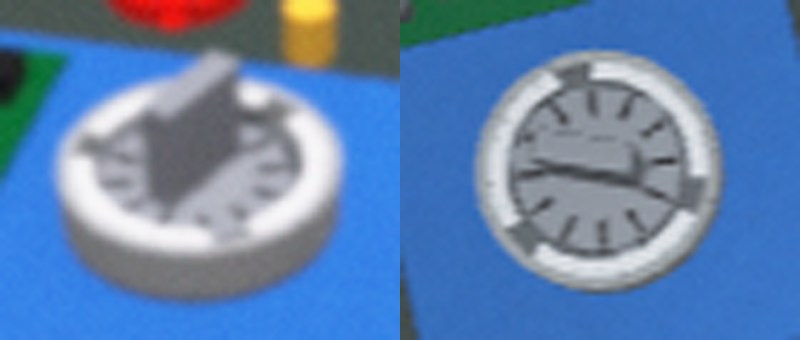

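View pics/ov6.png

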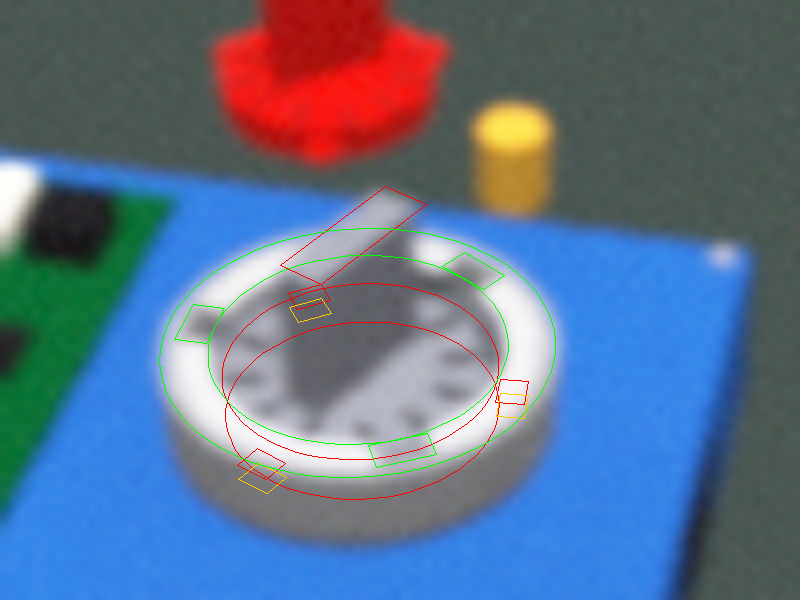

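View pics/top6.png

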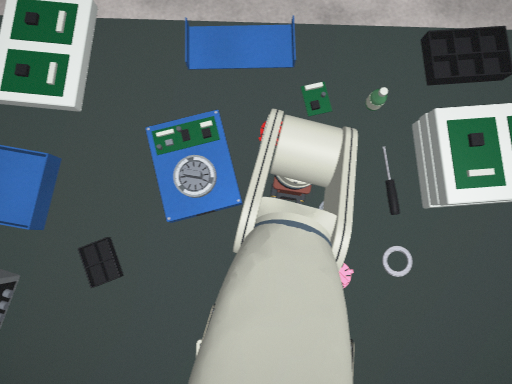

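The handle top matches the overlay for the seated height (63 mm underside), and the cover is level, centred and released. The plain cover and the board have not moved, and the arm is clear of everything.

```bash
python3 -c "
from workcell import *
print(close_job())"
```

```text
the job is handed in; nothing more can be done
None
```

The grey three-lugged vent cover (top picture, about pixel 326,145) is seated and released in the collar, and I handed the job in at about 16 s. No verdict came back.

**What I did**
- I gripped the cover by its handle and lowered it through the gaps. No resistance showed until it landed on the ledge at tool height 109.5 mm.
- I twisted it clockwise while pressing at about 7–9 N. The highest upward force I read was 11 N, just before twisting.
- The lugs started to sink about 44° past the gap and dropped free at about 52°. The floor came at tool height 104.6 mm, a drop of about 4.9 mm against the 5 mm expected.
- I eased off the pressure, opened the gripper part way and moved clear.

**Last checks**
- **Seating:** the side picture matches the model of a fully seated cover, level and centred on the collar.
- **Robot:** the force reading is near zero and the arm touches nothing.
- **Circuit board:** both cameras place it within about 5 mm of its first reading, which is within their error.
- **Plain cover:** the side camera shows it unmoved. The arm hid it from the top camera at the end.

**What disagreed**
- At the start the network placed the vent cover about 7 mm away from my own fit. I used my fit, and the grasp bore it out.
- At the end the top camera's network labelled the seated cover as the plain one; its lugs are hidden under the tabs.
- The networks put the seated cover's middle at z 90–95 mm against 93 expected. They were 2–6 mm off sideways, about their usual error.

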